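# Free and set down the support leg of a spectrometer module

### The job

Pull the transport chock out through the front opening from under the module's support leg and lay it flat in the aluminium tray. Then turn the leg's crank clockwise (seen from the handle's side) until the foot has come down on its steel pad and the crank gets noticeably heavier, give it about a quarter turn more so that it bears firmly, without forcing it, and let go. Leave the bottle, the beaker and the wooden case where they are.

Things in the scene. Friction and masses are not known exactly. Their poses are not given: they have to be found in the camera images.
- module: White spectrometer module with blue base band, fixed to the bench. Origin on the bench (z = 0) under its support leg, on the leg's vertical axis; x points from the leg back into the module (the opening faces its -x), y left, z up. Housing 230 x 260 mm, from 60 to 290 mm behind the leg axis, 170 mm high. An aluminium gearbox with the crank stands in front of it, over the leg.
- opening (a point): Middle of the front opening under the gearbox, 30 mm in front of the leg axis, 62 mm above the bench; axes as the module. It lies between two upright aluminium cheeks, 53 mm apart inside, 62 mm deep, from 14 mm up to the gearbox's underside at 115 mm; closed behind by a plate 32 mm behind the leg axis. The foot and gearbox block the chock from above: it comes out only along -x.
- gas_line (a point): Middle of a steel gas pipe, 22 mm thick and 270 mm long, along the module's y, 55 mm behind the leg axis, 322 mm above the bench, on two posts at y = +-115 mm; axes as the module, fixed. It is in the way of a tool held upright at the crank: lean the tool back so that it points along the crank's axis.
- leg_axis (a point): Point on the leg's axis at the pad's top, 10 mm above the bench, fixed to the module. The sprung round rubber foot, 42 mm across, hangs 27 to 63 mm above it at first; how far is not known. On touching the pad it presses with 40 N, then 12 N more per radian of crank. Right is 0.5 to 3 radians past the touch (45 to 80 N), best 1.5 to 2.
- hub (a point): Centre of the crank's arm on the crank's axis: 12 mm in front of the leg axis, 188 mm above the bench; axes as the module, does not turn. The crank's axis leans 27 degrees from vertical towards the module's -x: outward it is (-0.454, 0, 0.891) in the module's frame. Clockwise, seen looking onto the handle, lowers the leg 4 mm per radian; 7 to 16 radians are needed to touch.
- crank_grip (a point): Centre of the crank's handle, a round black grip 22 mm across, 47 mm long, spinning freely on its pin, parallel to the crank's axis. It moves on a circle of 50 mm radius whose plane is 32 mm outward of point hub. Starts at any angle; stays where it is left. Free turning takes a steady 10 N or so; at the touch this rises by 3 N, then by 1 N a radian. The rise also shows (within 2 N) when the hand stops and holds.
- pad: Loose dark steel bearing pad under the leg, 140 x 90 x 10 mm, flat on the bench; origin at the centre of its underside, 20 mm in front of the leg axis.
- chock_mid (a point): Centre of the slab of the transport chock, a loose grey plastic slab 156 (x) x 36 (y) x 12 (z) mm, 0.1 kg, lying on the pad under the foot, its front end out in front of the opening. Its x axis points into the opening.
- chock_lug (a point): Centre (half-way up) of the upright lug on the chock's front end, where it is gripped: 22 (x) x 24 (y) mm, standing 35 mm above the slab; 67 mm in front of and 24 mm above the slab's centre. The crank and its handle overhang it behind, so lean the tool back a little (10 to 20 degrees).
- tray: Loose open aluminium tray, outside 210 (x) x 120 (y) x 25 mm, walls and floor 5 mm, on the bench left or right of the module's front; origin at the centre of its underside.
- bottle: Brown glass bottle with black cap, 64 mm across, 130 mm high, standing on the bench on the side opposite the tray; origin under its base. Leave alone.
- beaker: Glass beaker 72 mm across, 85 mm high, standing; origin under its base. Leave alone.
- case: Wooden case 110 x 75 x 35 mm on the bench; origin under its base. Leave alone.
Not all that is in view belongs to the job. Of the things that look like the part that bears chock_mid, the larger one is meant. Leave any blue look-alike of the pad alone.

How it is judged (in metres and radians):
On the way, in this order (a step that is already met when the one before it is completed fails the run):
1. the chock is out from under the leg: its centre at least 110 mm from the leg's axis (horizontal distance between chock_mid and leg_axis above 0.11 m), for 0.1 s.
2. the chock lies in the tray (horizontal distance between chock_mid and tray below 0.06 m and z of chock_mid in the frame of tray below 0.017 m and angle between chock_mid's own z axis and vertical below 0.15 rad), for 0.2 s.
3. the foot presses on the pad with 45 to 80 N (contact force between module and pad between 45 and 80 N), for 0.3 s.
At the end, for the whole second after the job is handed in: The foot presses on the steel pad with 45 to 80 N (about 0.5 to 3 radians of crank past the touch) and the chock lies flat in the tray (slab on the tray's floor, its centre within 60 mm of the tray's centre), the tray standing flat on the bench (all of step 2 and all of step 3 and height (world z) of tray below 0.01 m and angle between tray's own z axis and vertical below 0.1 rad).
It fails at once if the foot is forced down with more than 120 N (contact force between module and pad above 120 N).
It fails at once if the bottle is moved more than 25 mm or tipped (distance of bottle from where it was at the start of the episode above 0.025 m or angle between bottle's own z axis and vertical above 0.35 rad).
It fails at once if the beaker is moved more than 25 mm or tipped (distance of beaker from where it was at the start of the episode above 0.025 m or angle between beaker's own z axis and vertical above 0.35 rad).
It fails at once if the wooden case is moved more than 25 mm (distance of case from where it was at the start of the episode above 0.025 m).
It also fails if it takes over 72 s, if anything falls off the work surface, if the arm or the gripper's body presses on something with over 40 N, if the wrist force passes 120 N, or if a joint passes its speed limit or range.

### The arm

A 7-joint arm with a two-finger parallel gripper is mounted at the origin on the work surface. World frame = base frame: x ahead of the robot, y to its left, z up, the work surface at z = 0. Lengths are in mm, angles in rad, forces in N, time in s.
With the tool pointing down it reaches from about 400 to 875 mm from the base axis. Payload 6.5 kg.
Tool frame: the origin (TCP) lies midway between the tips of the shut fingers; the grasp point (between the pads) lies 19 mm behind it; x points along the fingers, y is the direction in which the jaws open and shut, and the axes are right-handed (so a half turn about x gives the same grasp; the last joint's range is limited). The gripper opens to 88 mm and grips with 3 to 60 N. Pads are 18 mm wide; open, the fingers measure 123 mm over their backs; the gripper's body (75 mm by 187 mm) begins 45 mm behind the grasp point.
Start: joints at [-1.244, 0.536, -0.004, 1.538, 0.003, 1.067, -0.071], TCP at [248.799, 600.491, 238.716] pointing down, gripper open.
Joint ranges: [-2.7, 2.7], [-0.37, 2.16], [-1.27, 1.26], [0.24, 2.4], [-1.31, 4.45], [0.19, 1.91], [-2.76, 2.76]. Speed limits (rad/s): [2.39, 2.39, 3.14, 3.14, 3.14, 3.14, 3.14].

### API

Orientations are given as a unit quaternion [x, y, z, w].
In Python, from workcell import r gives the robot as it stands.
- The arm moves only by the tool jog_arm, never from a script. Its argument "plan" is a list of rows, each an object with "dr": the turn, a rotation vector about the tool's x, y, z in degrees, a list of three; "xyz": the shift along the tool's x, y, z in cm, a list of three; "grip": the finger opening in cm, from 0 to 8.81. A call has 1 to 20 rows; each row is the pose to reach, as a shift and turn from the pose measured when the call began, along the tool's axes at that moment; what a row does not reach only later rows make up. A row lasts 1/10 s, in which the tool goes at most 50 mm and 8.59 degrees, less where a joint would pass 70% of its speed; a pose out of reach is approached as far as the arm can. A call with a gripper value outside its range is refused whole. The fingers move at their own pace and stop on an object; "force" is the grip in N (left out, the last holds). Time passes only in rows, so rows that repeat a pose let the fingers close. It gives the time, the measured TCP pose, the force and the opening at its end, in the units of the state.
- r.observe(): the state, without advancing time (a new reading comes with each control period).
- r.snapshot(name): name is "scene" or "top" or "wrist"; returns (picture, depth): 420x560x3 uint8, blue, green, red; 420x560 float32, mm along the optical axis (not along the pixel's ray), 0 where there is no reading.
- r.get_calibration(name): a dict with "camera_matrix" (3x3 intrinsics, pixels), "k1" (the pictures are not rectified: a ray, as slopes to the right and down, at radius r is drawn at 1 + k1 r^2 times it, then the intrinsics apply), "eye" and "attitude" of the camera in the world. Camera axes: x right, y down, z forward; pixel columns grow to the right and rows downward; lengths in mm; the calibration is good to about 2 mm. A picture is of the moment at which its call begins: read the wrist's pose just before it. get_calibration takes no time and is no camera call; for the wrist camera it gives the pose at the moment of the call.
- r.sign_off(): hands the job in, once; it reports no verdict.
The state is a dict: "clock": time; "joints": joint angles; "qd": joint speeds; "joint_efforts": joint torques, N m; "position": TCP position; "tcp_rot": TCP orientation; "ft_force": force on the tool from outside, world axes, zero at the start; "moment": the same for the moment, N m; "opening": opening from 0.0 (shut) to 1.0 (fully open).
Only numpy, scipy, OpenCV 4.12 (cv2) and the standard library are available. Lean on these libraries where they do the work, as an engineer would, in place of code of your own. Each camera call takes 0.05 s, during which the arm holds its last target.

## Working session

There is one attempt and no reset: what is moved stays moved. The work goes in short steps, Python scripts to look and compute and a tool call to move; the robot and the scene stay as the last step left them, time stands still between calls to the robot, and variables do not carry over. Pictures are saved under pics/ and viewed, and the job is handed in when it is done.

Besides the shell and the picture viewer there is one more tool, called after "Emit:" by a JSON object that holds its "fn" and its "kwargs", one argument or row to a line. jog_arm: Moves the arm, as the interface text tells. Its arguments: {"type":"object","properties":{"plan":{"type":"array"},"force":{"type":"number"}},"required":["plan"]}

```bash
ls; mkdir -p pics
python3 - <<'E'
from workcell import r
import cv2,numpy as np
print(r.observe())
for n in ("scene","top","wrist"):
    c=r.get_calibration(n); print(n,c)
    p,d=r.snapshot(n); cv2.imwrite(f"pics/{n}0.png",p); np.save(f"pics/{n}0.npy",d)
E
```

```text
pics
{'clock': 0.0, 'joints': array([-1.24416477,  0.53717984, -0.00443826,  1.53883071,  0.00259232,
        1.06732634, -0.07126454]), 'qd': array([ 1.98696210e-04,  2.22544035e-04, -8.88999281e-05, -2.02982069e-03,
        1.84100485e-04,  1.18280351e-03,  3.31054410e-04]), 'joint_efforts': array([-6.95832368e-04, -5.70966482e+01,  9.90394503e-01, -2.51615006e+01,
       -5.63410227e-02,  1.77133520e-02,  1.66167056e-04]), 'position': array([248.60473668, 599.9215434 , 237.84676901]), 'tcp_rot': array([ 0.13738472,  0.6935884 , -0.13860416,  0.6934331 ]), 'ft_force': array([ 0.33939223, -0.47821567, -0.01227038]), 'moment': array([-0.00153345,  0.03282501,  0.05686138]), 'opening': 0.9990265054241387}
scene {'camera_matrix': array([[464.63191812,   0.        , 278.1406323 ],
       [  0.        , 464.63191812, 200.32662925],
       [  0.        ,   0.        ,   1.        ]]), 'k1': -0.05844495775872139, 'eye': array([ 770.22527229, -454.23411699, 1018.68503301]), 'attitude': array([ 0.93860422,  0.21035179, -0.06746763, -0.26499501])}
top {'camera_matrix': array([[390.68739527,   0.        , 280.99792934],
       [  0.        , 390.68739527, 210.91634613],
       [  0.        ,   0.        ,   1.        ]]), 'k1': -0.08288364515410025, 'eye': array([ 471.24418454,  -11.86720858, 1208.41185669]), 'attitude': array([ 0.70733197, -0.70596326,  0.01675365, -0.03188544])}
wrist {'camera_matrix': array([[313.89153309,   0.        , 278.39247209],
       [  0.        , 313.89153309, 210.24440525],
       [  0.        ,   0.        ,   1.        ]]), 'k1': -0.06492876182100468, 'eye': array([181.50385932, 626.99452441, 383.79439496]), 'attitude': array([0.82281413, 0.55014771, 0.07859496, 0.11890006])}
```

View pics/scene0.png

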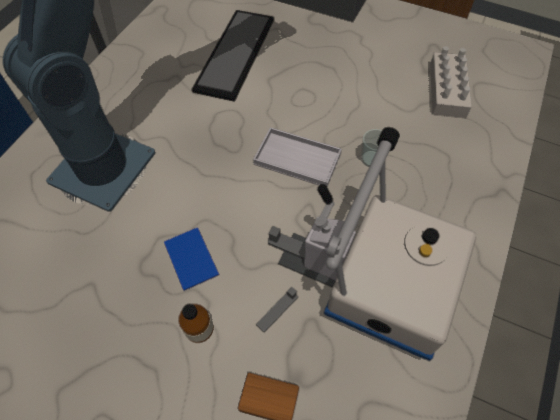

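View pics/top0.png

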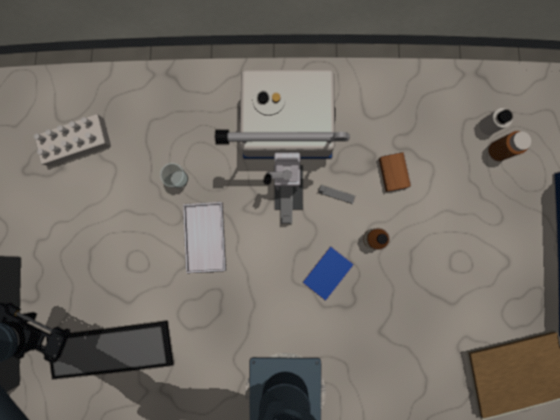

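View pics/wrist0.png

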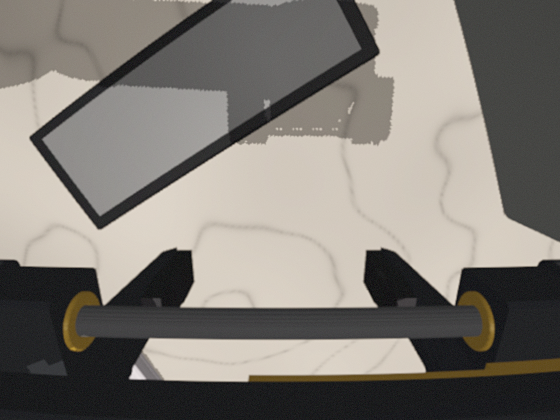

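The top view shows the module at (287,110), the pad with the chock sticking out at (286,205), the tray at (205,238), the beaker at (174,176), the bottle at (377,239) and the case at (395,172). Candidates for the chock are the large grey slab at (286,205) and a smaller loose grey one at (337,194). By the description I want the larger one, under the leg. The blue sheet at (328,273) is the pad look-alike.

```bash
cat > h.py <<'E'
from workcell import r
import numpy as np, cv2
from scipy.spatial.transform import Rotation as R
def cloud(n,d,c=None):
    c=c or r.get_calibration(n)
    K=c["camera_matrix"];k=c["k1"]
    v,u=np.mgrid[0:420,0:560].astype(float)
    P=cv2.undistortPoints(np.stack([u.ravel(),v.ravel()],1)[:,None],K,np.array([k,0,0,0.]))[:,0]
    ray=np.c_[P,np.ones(len(P))]
    Rm=R.from_quat(c["attitude"]).as_matrix()
    W=(ray*d.reshape(-1,1))@Rm.T+c["eye"]
    W[d.ravel()==0]=np.nan
    return W.reshape(420,560,3), (ray@Rm.T).reshape(420,560,3), c["eye"]
def onplane(ray,eye,uv,z):
    u,v=uv; q=ray[int(round(v)),int(round(u))]; return eye+q*(z-eye[2])/q[2]
E
python3 - <<'E'
from h import *
np.set_printoptions(precision=1,suppress=True,linewidth=160)
for n in("top","scene"):
    d=np.load(f"pics/{n}0.npy"); W,ray,eye=cloud(n,d)
    np.save(f"pics/{n}W.npy",W)
    if n=="top":
        for uv in [(205,238),(286,215),(286,205),(377,239),(395,172),(174,176),(287,165),(267,179),(337,194),(100,240),(280,136),(290,100)]:
            print(uv,W[uv[1],uv[0]])
    else:
        for uv in [(275,234),(298,157),(325,193),(320,240),(400,320),(370,190),(270,390)]: print(uv,W[uv[1],uv[0]])
p=cv2.imread("pics/top0.png")
cv2.imwrite("pics/topc.png",cv2.resize(p[120:290,150:350],None,fx=4,fy=3.5,interpolation=cv2.INTER_CUBIC))
p=cv2.imread("pics/scene0.png")
cv2.imwrite("pics/scenec.png",cv2.resize(p[120:340,240:420],None,fx=2.7*1.5,fy=2.7,interpolation=cv2.INTER_CUBIC)[:, :800])
E
```

```text
(205, 238) [469.8 249.1   5.5]
(286, 215) [538.4  -1.9  58.8]
(286, 205) [571.   -1.5  22.3]
(377, 239) [ 468.3 -254.4  125.4]
(395, 172) [ 671.1 -332.8   34.6]
(174, 176) [663.8 351.    5.6]
(287, 165) [665.8  -5.4 174.1]
(267, 179) [619.   44.6 233.3]
(337, 194) [ 606.4 -158.6    9. ]
(100, 240) [461.2 589.1  -0.2]
(280, 136) [703.2   9.7 332.4]
(290, 100) [846.8 -13.4 170.5]
(275, 234) [533.1  -8.4  53.1]
(298, 157) [475.7 252.7   5.1]
(325, 193) [626.5  39.6 224.6]
(320, 240) [650.1 -33.1 164.3]
(400, 320) [ 850.5 -126.3  169.5]
(370, 190) [715.   14.9 327.8]
(270, 390) [ 672.7 -322.2   36.8]
```

View pics/topc.png

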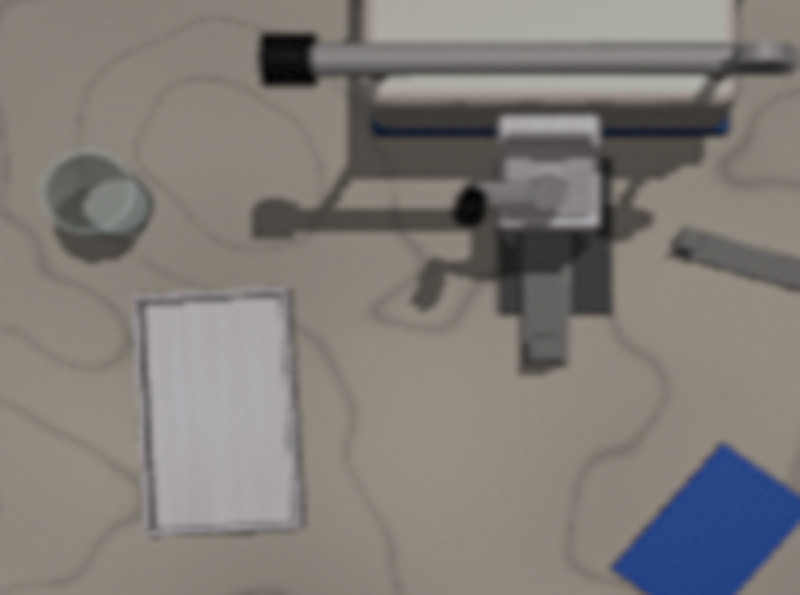

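View pics/scenec.png

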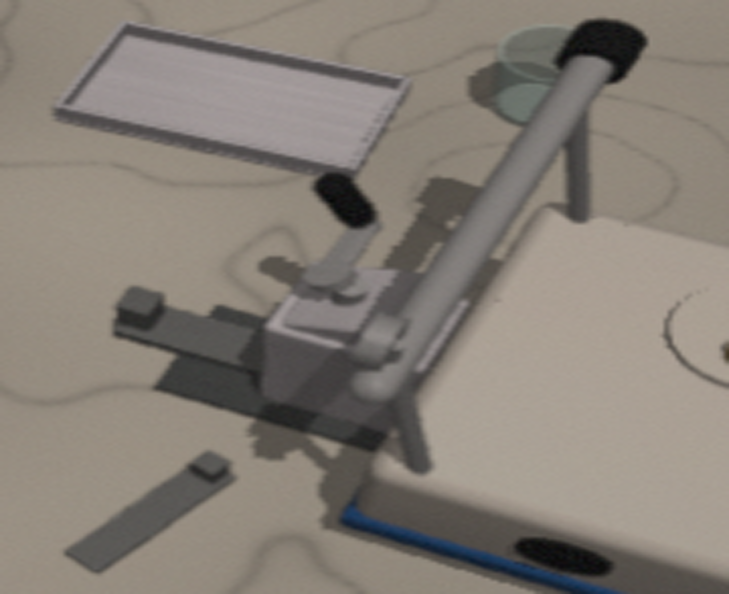

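Run:
```python
from h import *
np.set_printoptions(precision=1,suppress=True,linewidth=160)
def rect(P,name):
    c,s,a=cv2.minAreaRect(P[:,:2].astype(np.float32)); print(name,len(P),'c',np.round(c,1),'s',np.round(s,1),'a',round(a,2),'zmed',np.round(np.nanmedian(P[:,2]),1))
for n in("top","scene"):
    W=np.load(f"pics/{n}W.npy"); im=cv2.imread(f"pics/{n}0.png").astype(int)
    x,y,z=W[...,0],W[...,1],W[...,2]
    def sel(x0,x1,y0,y1,z0,z1): return (x>x0)&(x<x1)&(y>y0)&(y<y1)&(z>z0)&(z<z1)
    print(n)
    m=sel(690,1000,-200,200,166,176); m=cv2.morphologyEx(m.astype(np.uint8),cv2.MORPH_OPEN,np.ones((3,3)))>0
    rect(W[m],'housing'); 
    m=sel(690,780,-160,160,325,340); P=W[m]; rect(P,'pipe'); print(np.polyfit(P[:,1],P[:,0],1), P[:,1].min(),P[:,1].max(),P[:,2].max())
    m=sel(500,600,-60,60,17,27);rect(W[m],'slab')
    P=W[m]; 
    m=sel(500,570,-60,60,51,64);rect(W[m],'lug'); print(W[m].mean(0))
    m=sel(330,620,150,350,-20,40)&(im.min(2)>115)&(z>3); m=cv2.morphologyEx(m.astype(np.uint8),cv2.MORPH_OPEN,np.ones((3,3)))>0
    rect(W[m],'tray')
    m=sel(560,680,-80,120,190,300); 
    P=W[m]; C=im[m]; b=C.max(1)<60
    print('black',b.sum(),P[b].mean(0),P[b].min(0),P[b].max(0))
    m=sel(600,690,-50,50,168,182);rect(W[m],'gearbox top')
    m=sel(400,540,-320,-200,110,140);rect(W[m],'bottle')
    m=sel(620,720,290,420,60,100);
    if m.sum(): rect(W[m],'beaker')
```

```text
top
housing 5168 c [823.8  -4.9] s [252.8 222.4] a 89.62 zmed 169.9
pipe 1156 c [705.7   5.3] s [308.2  32.1] a 89.8 zmed 331.5
[  0.  703.1] -148.7983657359395 159.36253635111254 339.95638318893714
slab 248 c [559.2  -0. ] s [79.9 33.6] a 0.09 zmed 22.3
lug 64 c [528.2  -0.4] s [21.  20.7] a 0.11 zmed 57.2
[528.1  -0.5  57.4]
tray 1733 c [474.6 253.6] s [212.8 128.3] a 3.15 zmed 6.4
black 72 [619.7  43.5 231.8] [606.6  34.5 211.8] [637.9  55.  240.6]
gearbox top 190 c [668.   -5.3] s [54.7 32.1] a 85.79 zmed 173.1
bottle 100 c [ 470.  -267.7] s [27.9 28.1] a 68.33 zmed 129.9
beaker 207 c [655.  335.7] s [71.  68.8] a 45.56 zmed 81.8
scene
housing 11049 c [826.   -6.4] s [253.3 225. ] a 89.53 zmed 169.8
pipe 1717 c [706.    4.3] s [311.1  33.5] a 89.58 zmed 331.4
[ -0.  707.2] -151.2450930383048 159.78395851281675 339.9756914722984
slab 394 c [559.3  -2.8] s [38.5 81.2] a 89.36 zmed 21.6
lug 93 c [529.5  -3.5] s [22.5 24. ] a 5.79 zmed 56.2
[529.3  -4.1  56.2]
tray 1287 c [477.4 247.2] s [205.1 117.2] a 3.88 zmed 5.6
black 174 [626.   39.3 222.9] [608.9  31.3 195.2] [641.7  52.1 239.9]
gearbox top 242 c [666.9  -4.1] s [58.1 33.2] a 65.98 zmed 172.7
bottle 206 c [ 470.6 -269.3] s [28.5 28.6] a 6.96 zmed 129.3
beaker 235 c [643.3 331.1] s [42.  71.9] a 8.15 zmed 76.8
```

Run:
```python
from h import *
np.set_printoptions(precision=3,suppress=True)
o=r.observe();q=R.from_quat(o["tcp_rot"]);print(q.as_matrix())
c=r.get_calibration("wrist");print(q.inv().apply(c["eye"]-o["position"]));print((q.inv()*R.from_quat(c["attitude"])).as_matrix())
print((R.from_euler('z',-67.5,degrees=True)*q).as_matrix())
```

```text
[[-0.     0.383  0.924]
 [-0.001  0.924 -0.383]
 [-1.    -0.001  0.   ]]
[-145.855   -0.965  -72.306]
[[-0.    -0.282  0.959]
 [ 1.     0.     0.   ]
 [-0.     0.959  0.282]]
[[-0.001  1.    -0.   ]
 [-0.    -0.    -1.   ]
 [-1.    -0.001  0.   ]]
```

```bash
cat >> h.py <<'E'
def lean(deg,yaw=0):
    t=np.radians(deg);M=np.array([[np.sin(t),0,np.cos(t)],[0,1,0],[-np.cos(t),0,np.sin(t)]])
    return R.from_euler('z',yaw,degrees=True)*R.from_matrix(M)
def go(p,q=None):
    o=r.observe();q0=R.from_quat(o["tcp_rot"]);q=q or q0
    print('xyz cm',np.round(q0.inv().apply(np.array(p)-o["position"])/10,2),'dr',np.round((q0.inv()*q).as_rotvec(degrees=True),1))
def st():
    o=r.observe();print('t',round(o["clock"],2),'p',np.round(o["position"],1),'F',np.round(o["ft_force"],1),'op',round(o["opening"]*88.1,1),'x',np.round(R.from_quat(o["tcp_rot"]).as_matrix()[:,:2].T,3).tolist(),'j',np.round(o["joints"],2))
E
python3 - <<'E'
from h import *
go((502,-2,146),lean(15))
E
```

```text
xyz cm [  9.27 -45.92  46.45] dr [-22.4 -14.8   3. ]
```

Emit:
{"fn": "jog_arm", "kwargs": {
  "plan": [
    {"xyz": [2, -4, 4], "dr": [-6, -4, 1], "grip": 8.8},
    {"xyz": [9.3, -45.9, 46.5], "dr": [-22.4, -14.8, 3], "grip": 5},
    {"xyz": [9.3, -45.9, 46.5], "dr": [-22.4, -14.8, 3], "grip": 5},
    {"xyz": [9.3, -45.9, 46.5], "dr": [-22.4, -14.8, 3], "grip": 5},
    {"xyz": [9.3, -45.9, 46.5], "dr": [-22.4, -14.8, 3], "grip": 5},
    {"xyz": [9.3, -45.9, 46.5], "dr": [-22.4, -14.8, 3], "grip": 5},
    {"xyz": [9.3, -45.9, 46.5], "dr": [-22.4, -14.8, 3], "grip": 5},
    {"xyz": [9.3, -45.9, 46.5], "dr": [-22.4, -14.8, 3], "grip": 5},
    {"xyz": [9.3, -45.9, 46.5], "dr": [-22.4, -14.8, 3], "grip": 5},
    {"xyz": [9.3, -45.9, 46.5], "dr": [-22.4, -14.8, 3], "grip": 5},
    {"xyz": [9.3, -45.9, 46.5], "dr": [-22.4, -14.8, 3], "grip": 5},
    {"xyz": [9.3, -45.9, 46.5], "dr": [-22.4, -14.8, 3], "grip": 5},
    {"xyz": [9.3, -45.9, 46.5], "dr": [-22.4, -14.8, 3], "grip": 5},
    {"xyz": [9.3, -45.9, 46.5], "dr": [-22.4, -14.8, 3], "grip": 5},
    {"xyz": [9.3, -45.9, 46.5], "dr": [-22.4, -14.8, 3], "grip": 5},
    {"xyz": [9.3, -45.9, 46.5], "dr": [-22.4, -14.8, 3], "grip": 5},
    {"xyz": [9.3, -45.9, 46.5], "dr": [-22.4, -14.8, 3], "grip": 5},
    {"xyz": [9.3, -45.9, 46.5], "dr": [-22.4, -14.8, 3], "grip": 5}
  ]
}}

```text
clock: 1.95
position: [502.2, -0.2, 145.8]
tcp_rot: [-0.001, 0.609, 0.002, 0.793]
ft_force: [0.6, -0.8, -0.5]
opening: 0.571
```

Run:
```python
from h import *
st()
c=r.get_calibration("wrist");p,d=r.snapshot("wrist");cv2.imwrite("pics/w1.png",p)
W,ray,eye=cloud("wrist",d,c);np.save("pics/w1W.npy",W)
st()
```

```text
t 1.95 p [ 5.022e+02 -2.000e-01  1.458e+02] F [ 0.6 -0.8 -0.5] op 50.3 x [[0.259, 0.001, -0.966], [-0.004, 1.0, -0.0]] j [-0.15  0.32  0.06  2.21  0.03  0.35  1.45]
t 2.0 p [ 5.023e+02 -4.000e-01  1.458e+02] F [-0.4 -0.  -0.1] op 49.9 x [[0.259, 0.001, -0.966], [-0.004, 1.0, -0.0]] j [-0.15  0.32  0.06  2.21  0.03  0.35  1.45]
```

View pics/w1.png

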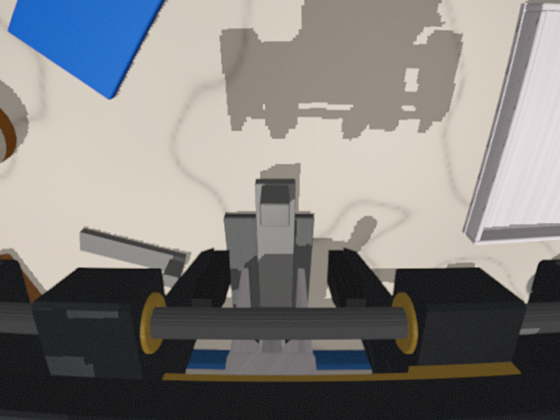

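The wrist view shows the wide grey slab on the dark pad, with its lug top at (275,205). The small look-alike lies off to the left at (130,252). The fingers straddle the right one. Next I measure its position.

Run:
```python
from h import *
np.set_printoptions(precision=1,suppress=True,linewidth=160)
W=np.load("pics/w1W.npy");x,y,z=W[...,0],W[...,1],W[...,2]
def rect(P,n):
    c,s,a=cv2.minAreaRect(P[:,:2].astype(np.float32)); print(n,len(P),np.round(c,1),np.round(s,1),round(a,2),np.median(P[:,2]),P.mean(0))
B=(x>490)&(x<620)&(abs(y)<40)
rect(W[B&(z>53)&(z<61)&(x<560)],'lug')
rect(W[B&(z>18)&(z<26)],'slab')
rect(W[(x>540)&(x<620)&(abs(y)<70)&(z>7)&(z<13)],'pad')
T=(x>360)&(x<600)&(y>150)&(z>20)&(z<30)
if T.sum(): print(W[T].min(0),W[T].max(0))
go((533,-2,29),lean(15))
```

```text
lug 740 [527.6  -4.1] [23.6 22.6] 89.35 56.761769745893474 [526.6  -4.1  56.6]
slab 2229 [568.4   0.6] [103.6  45.6] 0.58 21.97318401349449 [574.9  -3.8  21.9]
pad 2402 [589.7 -10.5] [60.7 90.3] 0.09 9.963453428863119 [587.4 -14.7   9.9]
[372.7 179.8  20. ] [582.  287.2  27.2]
xyz cm [12.1 -0.2 -0.1] dr [ 0.2 -0.  -0. ]
```

Emit:
{"fn": "jog_arm", "kwargs": {
  "plan": [
    {"xyz": [4, -0.38, -0.1], "dr": [0.2, 0, 0], "grip": 5},
    {"xyz": [8, -0.38, -0.1], "dr": [0.2, 0, 0], "grip": 5},
    {"xyz": [10.5, -0.38, -0.1], "dr": [0.2, 0, 0], "grip": 5},
    {"xyz": [12.1, -0.38, -0.1], "dr": [0.2, 0, 0], "grip": 5},
    {"xyz": [12.1, -0.38, -0.1], "dr": [0.2, 0, 0], "grip": 1.8},
    {"xyz": [12.1, -0.38, -0.1], "dr": [0.2, 0, 0], "grip": 1.5},
    {"xyz": [12.1, -0.38, -0.1], "dr": [0.2, 0, 0], "grip": 1.5},
    {"xyz": [12.1, -0.38, -0.1], "dr": [0.2, 0, 0], "grip": 1.5},
    {"xyz": [12.1, -0.38, -0.1], "dr": [0.2, 0, 0], "grip": 1.5},
    {"xyz": [12.1, -0.38, -0.1], "dr": [0.2, 0, 0], "grip": 1.5}
  ],
  "force": 45
}}

```text
clock: 3.0
position: [532.8, -3.9, 29.1]
tcp_rot: [-0.0, 0.609, 0.0, 0.793]
ft_force: [0.3, 0.6, -0.7]
opening: 0.268
```

Run:
```python
from h import *
st()
o=r.observe();p=o["position"]
go(p+np.array([-80,0,0]));go(p+np.array([-80,0,40]))
```

```text
t 3.0 p [532.8  -3.9  29.1] F [ 0.3  0.6 -0.7] op 23.6 x [[0.259, 0.0, -0.966], [-0.001, 1.0, 0.0]] j [ 0.11  0.62 -0.25  2.16  0.97  0.2   0.56]
xyz cm [-2.07  0.01 -7.73] dr [0. 0. 0.]
xyz cm [-5.94  0.01 -6.69] dr [0. 0. 0.]
```

Emit:
{"fn": "jog_arm", "kwargs": {
  "plan": [
    {"xyz": [-0.26, 0, -0.97], "dr": [0, 0, 0], "grip": 1.5},
    {"xyz": [-0.52, 0, -1.93], "dr": [0, 0, 0], "grip": 1.5},
    {"xyz": [-0.78, 0, -2.9], "dr": [0, 0, 0], "grip": 1.5},
    {"xyz": [-1.03, 0, -3.86], "dr": [0, 0, 0], "grip": 1.5},
    {"xyz": [-1.03, 0, -3.86], "dr": [0, 0, 0], "grip": 1.5}
  ]
}}

```text
clock: 3.5
position: [491.5, -4.1, 29.1]
tcp_rot: [-0.0, 0.609, 0.0, 0.793]
ft_force: [0.6, -0.5, -1.7]
opening: 0.266
```

Run:
```python
from h import *
st()
```

```text
t 3.5 p [491.5  -4.1  29.1] F [ 0.6 -0.5 -1.7] op 23.5 x [[0.258, 0.0, -0.966], [-0.001, 1.0, -0.0]] j [ 0.16  0.59 -0.31  2.26  1.31  0.2   0.22]
```

Emit:
{"fn": "jog_arm", "kwargs": {
  "plan": [
    {"xyz": [-0.26, 0, -0.97], "dr": [0, 0, 0], "grip": 1.5},
    {"xyz": [-0.52, 0, -1.93], "dr": [0, 0, 0], "grip": 1.5},
    {"xyz": [-0.78, 0, -2.9], "dr": [0, 0, 0], "grip": 1.5},
    {"xyz": [-1.03, 0, -3.86], "dr": [0, 0, 0], "grip": 1.5},
    {"xyz": [-1.03, 0, -3.86], "dr": [0, 0, 0], "grip": 1.5}
  ]
}}

```text
clock: 4.0
position: [450.8, -4.2, 29.1]
tcp_rot: [-0.001, 0.609, 0.0, 0.793]
ft_force: [0.4, -0.6, -0.9]
opening: 0.265
```

Run:
```python
from h import *
st()
o=r.observe();p=o["position"]
go(p+np.array([0,0,45]));go((428,253,75),lean(15,3));go((428,253,30),lean(15,3))
p,d=r.snapshot("scene");cv2.imwrite("pics/s2.png",p);W,_,_=cloud("scene",d);np.save("pics/s2W.npy",W)
```

```text
t 4.0 p [450.8  -4.2  29.1] F [ 0.4 -0.6 -0.9] op 23.3 x [[0.257, -0.0, -0.966], [-0.002, 1.0, -0.001]] j [ 0.19  0.57 -0.35  2.35  1.62  0.21 -0.11]
xyz cm [-4.35 -0.    1.16] dr [0. 0. 0.]
xyz cm [-5.03 25.73 -0.98] dr [-2.8 -0.1  0.8]
xyz cm [-0.68 25.73 -2.14] dr [-2.8 -0.1  0.8]
```

View pics/s2.png

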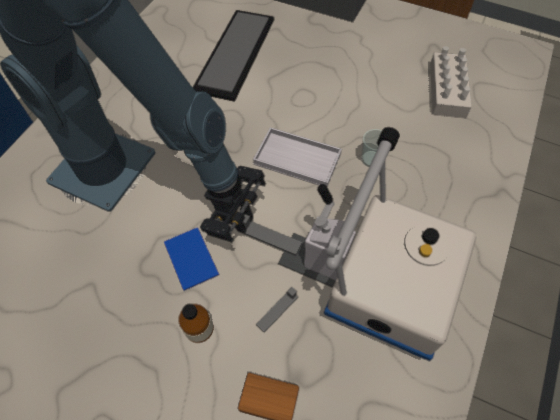

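The scene view shows the chock gripped and drawn out, with its back end just in front of the gearbox at about (305,250). The tray is free at (298,157). Next I lift the chock and carry it to the tray.

Emit:
{"fn": "jog_arm", "kwargs": {
  "plan": [
    {"xyz": [-2.2, 0, 0.6], "dr": [0, 0, 0], "grip": 1.5},
    {"xyz": [-4.35, 0, 1.16], "dr": [0, 0, 0], "grip": 1.5},
    {"xyz": [-4.5, 3, 1], "dr": [0, 0, 0], "grip": 1.5},
    {"xyz": [-5, 7, 0.2], "dr": [-1, 0, 0.3], "grip": 1.5},
    {"xyz": [-5, 11, -0.2], "dr": [-2, 0, 0.5], "grip": 1.5},
    {"xyz": [-5, 15, -0.5], "dr": [-2.8, 0, 0.8], "grip": 1.5},
    {"xyz": [-5, 19, -0.8], "dr": [-2.8, 0, 0.8], "grip": 1.5},
    {"xyz": [-5, 23, -1], "dr": [-2.8, 0, 0.8], "grip": 1.5},
    {"xyz": [-5, 25.7, -1], "dr": [-2.8, 0, 0.8], "grip": 1.5},
    {"xyz": [-5, 25.7, -1], "dr": [-2.8, 0, 0.8], "grip": 1.5},
    {"xyz": [-5, 25.7, -1], "dr": [-2.8, 0, 0.8], "grip": 1.5}
  ]
}}

```text
clock: 5.15
position: [429.1, 253.4, 74.9]
tcp_rot: [-0.016, 0.609, 0.021, 0.793]
ft_force: [0.3, -0.4, -1.2]
opening: 0.272
```

Run:
```python
from h import *
np.set_printoptions(precision=1,suppress=True,linewidth=160)
st()
c=r.get_calibration("wrist");p,d=r.snapshot("wrist");cv2.imwrite("pics/w3.png",p)
W,ray,eye=cloud("wrist",d,c)
p,d=r.snapshot("scene");cv2.imwrite("pics/s3.png",p[80:300,180:460].repeat(2,0).repeat(2,1))
W,_,_=cloud("scene",d);x,y,z=W[...,0],W[...,1],W[...,2]
# tray rim/floor pts
m=(x>340)&(x<610)&(y>160)&(y<340)&(z>2)&(z<30)
m=cv2.morphologyEx(m.astype(np.uint8),cv2.MORPH_OPEN,np.ones((3,3)))>0
P=W[m];print(cv2.minAreaRect(P[:,:2].astype(np.float32)))
# carried slab
m=(x>440)&(x<610)&(y>220)&(y<290)&(z>40)&(z<90);P=W[m];print(len(P),P[:,:].min(0),P.max(0)); 
A=np.c_[P[:,:2],np.ones(len(P))];print(np.round(np.linalg.lstsq(A,P[:,2],rcond=None)[0],3))
go((428,253,25),lean(15,3))
```

```text
t 5.15 p [429.1 253.4  74.9] F [ 0.3 -0.4 -1.2] op 24.0 x [[0.257, 0.014, -0.966], [-0.053, 0.999, 0.001]] j [-0.3  0.6 -0.6  2.2  1.1  0.5 -0.1]
((475.4138488769531, 255.8193817138672), (211.5236358642578, 138.4208526611328), 4.214789390563965)
679 [440.1 231.9  54.1] [571.5 277.7  80.8]
[-0.   0.1 48.7]
xyz cm [ 4.8  0.2 -1.4] dr [-0.1 -0.1  0.1]
```

View pics/w3.png

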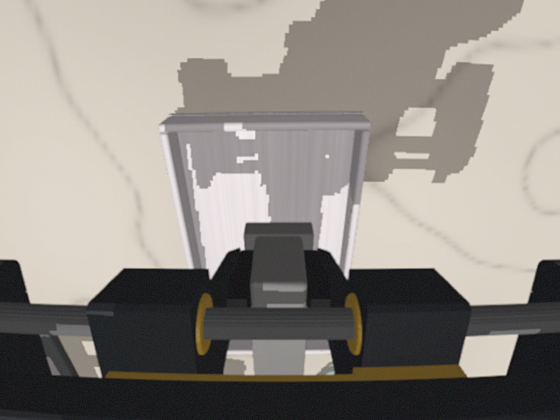

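View pics/s3.png

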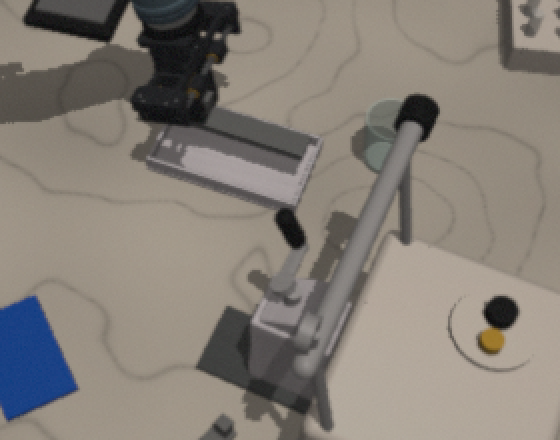

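Emit:
{"fn": "jog_arm", "kwargs": {
  "plan": [
    {"xyz": [0, 0.1, -0.8], "dr": [0, 0, 0], "grip": 1.5},
    {"xyz": [1.8, 0.2, -1.2], "dr": [0, 0, 0], "grip": 1.5},
    {"xyz": [3.2, 0.2, -1.7], "dr": [0, 0, 0], "grip": 1.5},
    {"xyz": [4.2, 0.2, -2], "dr": [0, 0, 0], "grip": 1.5},
    {"xyz": [4.65, 0.2, -2.1], "dr": [0, 0, 0], "grip": 1.5},
    {"xyz": [4.65, 0.2, -2.1], "dr": [0, 0, 0], "grip": 1.5},
    {"xyz": [4.65, 0.2, -2.1], "dr": [0, 0, 0], "grip": 1.5}
  ]
}}

```text
clock: 5.95
position: [421.1, 252.5, 24.6]
tcp_rot: [-0.016, 0.609, 0.019, 0.793]
ft_force: [-0.2, 0.2, -1.0]
opening: 0.269
```

Run:
```python
from h import *
st()
o=r.observe();q=R.from_quat(o["tcp_rot"])
# handle target standoff
u=np.array([-.454,0,.891])
go((623.5,42,216.5)+u*100,lean(27))
```

```text
t 5.95 p [421.1 252.5  24.6] F [-0.2  0.2 -1. ] op 23.7 x [[0.257, 0.012, -0.966], [-0.05, 0.999, -0.001]] j [-0.37  0.64 -0.45  2.22  1.32  0.43 -0.34]
xyz cm [-23.36 -21.83  21.38] dr [  2.7 -12.1  -1. ]
```

Emit:
{"fn": "jog_arm", "kwargs": {
  "plan": [
    {"xyz": [0.05, 0, 0], "dr": [0, 0, 0], "grip": 4.8},
    {"xyz": [0.05, 0, 0], "dr": [0, 0, 0], "grip": 4.8},
    {"xyz": [0.05, 0, 0], "dr": [0, 0, 0], "grip": 4.8},
    {"xyz": [-4, 0, 0], "dr": [0, 0, 0], "grip": 4.8},
    {"xyz": [-8, 0, 0], "dr": [0, 0, 0], "grip": 4.8},
    {"xyz": [-12, 0, 0], "dr": [0, 0, 0], "grip": 4.8},
    {"xyz": [-16, 0, 0], "dr": [0, 0, 0], "grip": 4.8},
    {"xyz": [-20, 0, 0], "dr": [0, 0, 0], "grip": 4.8},
    {"xyz": [-23.4, -4, 4], "dr": [0.5, -3, -0.3], "grip": 4.8},
    {"xyz": [-23.4, -8, 8], "dr": [1, -6, -0.5], "grip": 4.8},
    {"xyz": [-23.4, -12, 12], "dr": [1.5, -9, -1], "grip": 4.8}
  ]
}}

```text
clock: 7.05
position: [464.7, 152.8, 278.3]
tcp_rot: [-0.009, 0.542, 0.006, 0.84]
ft_force: [0.4, 1.1, -0.5]
opening: 0.546
```

Run:
```python
from h import *
np.set_printoptions(precision=1,suppress=True,linewidth=160)
st()
for n in("scene","top","wrist"):
    c=r.get_calibration(n);p,d=r.snapshot(n);cv2.imwrite(f"pics/{n}4.png",p);W,_,_=cloud(n,d,c);np.save(f"pics/{n}4W.npy",W)
    x,y,z=W[...,0],W[...,1],W[...,2]
    m=(x>400)&(x<610)&(y>200)&(y<310)&(z>13)&(z<20)
    if m.sum()>20: P=W[m];print(n,'slab in tray',cv2.minAreaRect(P[:,:2].astype(np.float32)),np.median(P[:,2]))
    m=(x>400)&(x<460)&(y>200)&(y<310)&(z>47)&(z<57)
    if m.sum()>10: P=W[m];print(n,'lug',P.mean(0),cv2.minAreaRect(P[:,:2].astype(np.float32)))
    bl=(p.max(2)<60)&(x>590)&(x<660)&(y>0)&(y<80)&(z>185)&(z<255)
    P=W[bl];print(n,'grip',len(P),P.min(0),P.max(0)) if len(P) else 0
```

```text
t 7.05 p [464.7 152.8 278.3] F [ 0.4  1.1 -0.5] op 48.1 x [[0.411, -0.001, -0.911], [-0.02, 1.0, -0.01]] j [ 0.2  0.1 -0.8  2.2  0.5  0.6  0.7]
scene slab in tray ((492.5643615722656, 254.11752319335938), (181.47666931152344, 109.66438293457031), 0.8550612330436707) 16.67351239600447
scene lug [418.5 251.1  51.6] ((418.41845703125, 251.7444610595703), (21.152400970458984, 25.551776885986328), 5.983815670013428)
scene grip 173 [610.2  32.1 197.1] [641.6  52.  241.3]
top slab in tray ((494.52081298828125, 252.45205688476562), (160.82496643066406, 110.65565490722656), 3.038876533508301) 17.195232727168445
top grip 67 [606.9  34.5 215.6] [634.6  54.9 239.2]
wrist slab in tray ((489.48126220703125, 250.289306640625), (172.21017456054688, 109.31515502929688), 3.640066385269165) 16.790984090573147
wrist lug [415.7 250.3  51.5] ((416.4056091308594, 251.0635986328125), (22.385107040405273, 25.42095375061035), 2.0983738899230957)
```

View pics/scene4.png

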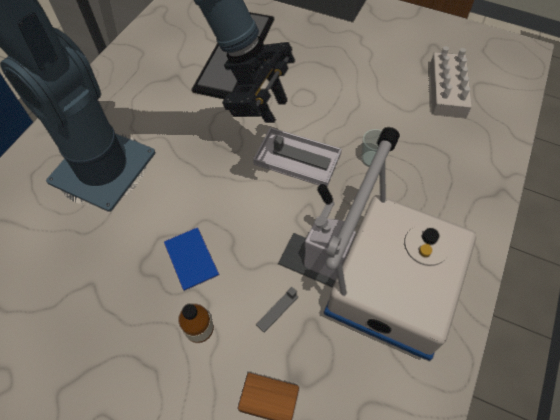

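View pics/wrist4.png

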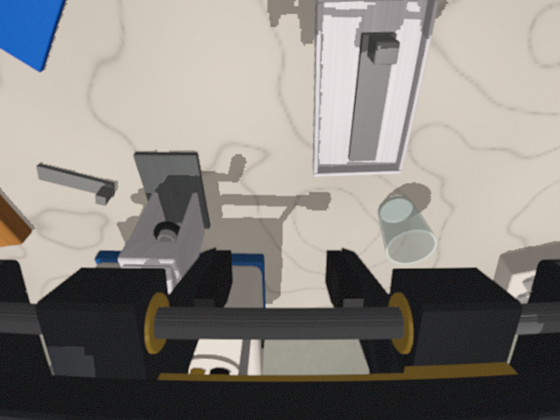

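The chock lies flat in the tray: slab top at z 17, centre about (484,254) against the tray's centre (475,253). Next I locate the handle, fitting its circle in the crank plane.

Run:
```python
from h import *
from scipy.optimize import least_squares
np.set_printoptions(precision=1,suppress=True,linewidth=160)
u=np.array([-.454,0,.891]);e=np.array([.891,0,.454]);C=np.array([623.5,-4,216.5])
for f,im in(("scene4","scene4"),("sceneW","scene0"),("top4","top4"),("topW","top0")):
    W=np.load(f"pics/{f}.npy" if f.endswith("W") else f"pics/{f}W.npy");p=cv2.imread(f"pics/{im}.png")
    x,y,z=W[...,0],W[...,1],W[...,2]
    bl=(p.max(2)<60)&(x>590)&(x<660)&(y>0)&(y<80)&(z>185)&(z<255)
    P=W[bl]-C; a,b,c=P@u,P@e,P[:,1]
    s=least_squares(lambda q:np.hypot(b-q[0],c-q[1])-11,[0,46],loss='soft_l1')
    m=a>18
    print(f,len(P),'along',np.percentile(a,[2,98]),'e',np.percentile(b,[2,98]),'y',np.percentile(c,[2,98]),'fit e,y',s.x,np.hypot(*s.x),'cap',np.median(b[m]),np.median(c[m]),m.sum())
go(C+46*np.array([0,1,0])+u*70,lean(27))
```

```text
scene4 173 along [-20.6  22.2] e [-3.6 12.2] y [36.9 54.5] fit e,y [-0.1 49.2] 49.19684534721042 cap 2.0243982435232297 46.99844089900222 37
sceneW 174 along [-21.8  21.2] e [-4.  11.7] y [37.1 54.8] fit e,y [-0.2 49. ] 48.95444937822235 cap 1.024328795967628 47.67221182312937 39
top4 67 along [-3.  22.9] e [-8.3 10.9] y [38.6 56.2] fit e,y [-0.8 47.7] 47.752260994355744 cap 1.5313078555484692 48.39220073531502 41
topW 72 along [-8.3 22.8] e [-7.5 11. ] y [38.6 56.4] fit e,y [-0.8 48.2] 48.18143163557004 cap -0.027248717609836465 46.10690822200887 40
xyz cm [  5.  -11.1  11.6] dr [ 1.  -3.   0.1]
```

Emit:
{"fn": "jog_arm", "kwargs": {
  "plan": [
    {"xyz": [1, -4, 4], "dr": [0.5, -1.5, 0], "grip": 5},
    {"xyz": [2, -7.5, 8], "dr": [1, -3, 0], "grip": 5},
    {"xyz": [3, -10.8, 11.6], "dr": [1, -3, 0], "grip": 5},
    {"xyz": [5, -10.8, 11.6], "dr": [1, -3, 0], "grip": 5},
    {"xyz": [5, -10.8, 11.6], "dr": [1, -3, 0], "grip": 5},
    {"xyz": [5, -10.8, 11.6], "dr": [1, -3, 0], "grip": 5}
  ]
}}

```text
clock: 7.8
position: [590.8, 47.3, 277.9]
tcp_rot: [-0.0, 0.524, 0.0, 0.852]
ft_force: [-0.7, 0.7, -0.1]
opening: 0.567
```

Run:
```python
from h import *
st()
c=r.get_calibration("wrist");p,d=r.snapshot("wrist");cv2.imwrite("pics/w5.png",p);W,_,_=cloud("wrist",d,c);np.save("pics/w5W.npy",W)
u=np.array([-.454,0,.891]);go(np.array([623.5,44.7,216.5])-14*u,lean(27))
```

```text
t 7.8 p [590.8  47.3 277.9] F [-0.7  0.7 -0.1] op 50.0 x [[0.452, -0.0, -0.892], [-0.001, 1.0, -0.001]] j [ 0.34  0.24 -0.62  2.02  0.51  0.52  0.94]
xyz cm [ 8.41 -0.3   0.1 ] dr [ 0.1 -0.1  0. ]
```

View pics/w5.png

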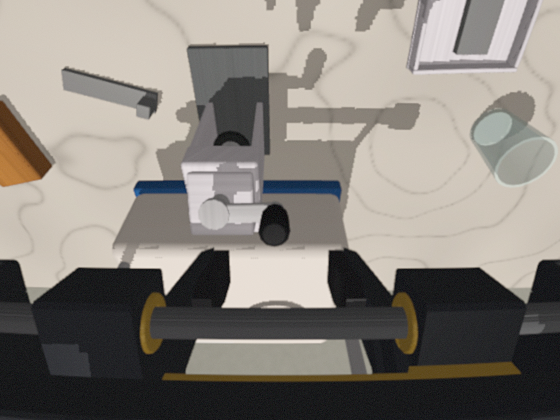

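The wrist view shows the black grip at (274,224), between the fingers, and the hub at (213,212). I check their geometry before closing in.

Run:
```python
from h import *
from scipy.optimize import least_squares
np.set_printoptions(precision=1,suppress=True,linewidth=160)
u=np.array([-.454,0,.891]);e=np.array([.891,0,.454]);C=np.array([623.5,-4,216.5])
W=np.load("pics/w5W.npy");p=cv2.imread("pics/w5.png")
v,uu=np.mgrid[0:420,0:560]
x,y,z=W[...,0],W[...,1],W[...,2]
bl=(p.max(2)<60)&(abs(uu-274)<25)&(abs(v-224)<25)&(z>185)
P=W[bl]-C; a,b,c=P@u,P@e,P[:,1]
s=least_squares(lambda q:np.hypot(b-q[0],c-q[1])-11,[0,46],loss='soft_l1')
m=a>20
print(len(P),np.percentile(a,[2,98]),s.x,'cap',m.sum(),(b[m].min()+b[m].max())/2,(c[m].min()+c[m].max())/2)
hb=(abs(uu-213)<30)&(abs(v-212)<30)&(z>185)&(p.min(2)>110);P=W[hb]-C;a,b,c=P@u,P@e,P[:,1]
m=(a>-30)&(a<-15)&(c<12)
print('hub a hist',np.percentile(a,[5,50,95]),(b[m].min()+b[m].max())/2,(c[m].min()+c[m].max())/2,m.sum(), b[m].min(),b[m].max(),c[m].min(),c[m].max())
```

```text
988 [-15.1  21.4] [ 1.  47.2] cap 313 -0.8792846794862981 47.379328189147444
hub a hist [-29.8 -27.9 -26.6] 0.9373795745594569 -1.8789826948230335 802 -11.654493172564347 13.529252321683261 -15.70585099733502 11.947885607688953
```

Emit:
{"fn": "jog_arm", "kwargs": {
  "plan": [
    {"xyz": [3, -0.42, 0.05], "dr": [0, 0, 0], "grip": 5},
    {"xyz": [5.5, -0.42, 0.05], "dr": [0, 0, 0], "grip": 5},
    {"xyz": [7.5, -0.42, 0.05], "dr": [0, 0, 0], "grip": 5},
    {"xyz": [8.4, -0.42, 0.05], "dr": [0, 0, 0], "grip": 5},
    {"xyz": [8.4, -0.42, 0.05], "dr": [0, 0, 0], "grip": 2},
    {"xyz": [8.4, -0.42, 0.05], "dr": [0, 0, 0], "grip": 1},
    {"xyz": [8.4, -0.42, 0.05], "dr": [0, 0, 0], "grip": 1},
    {"xyz": [8.4, -0.42, 0.05], "dr": [0, 0, 0], "grip": 1},
    {"xyz": [8.4, -0.42, 0.05], "dr": [0, 0, 0], "grip": 1},
    {"xyz": [8.4, -0.42, 0.05], "dr": [0, 0, 0], "grip": 1}
  ],
  "force": 40
}}

```text
clock: 8.85
position: [629.6, 44.1, 204.9]
tcp_rot: [-0.001, 0.522, 0.001, 0.853]
ft_force: [-4.5, 0.5, 6.4]
opening: 0.236
```

```bash
cat >> h.py <<'E'
U=np.array([-.454,0,.891]);E1=np.array([.891,0,.454]);C0=np.array([623.5,-6.2,216.5])
def ring(C=C0,n=10,step=20):
    o=r.observe();P=o["position"]-C;e,y=P@E1,P[1];th=np.degrees(np.arctan2(y,e));F=o["ft_force"]
    print('theta',round(th,1),'rad',round(np.hypot(e,y),1),'a',round(P@U,1),'F e,y,u',np.round([F@E1,F[1],F@U],1),'t',round(o["clock"],2))
    t=np.radians(th); print(' Ftang(resist, +=against cw)',round(F@E1*-np.sin(t)+F[1]*np.cos(t),1),'Frad',round(F@E1*np.cos(t)+F[1]*np.sin(t),1))
    q=R.from_quat(o["tcp_rot"])
    for i in range(1,n+1):
        a=np.radians(th-step*i);T=C+50*(np.cos(a)*E1+np.sin(a)*np.array([0,1,0]))+U*(P@U)
        print(np.round(q.inv().apply(T-o["position"])/10,2).tolist(),end=' ')
    print()
E
python3 - <<'E'
from h import *
st();ring(n=8,step=15)
E
```

```text
t 8.85 p [629.6  44.1 204.9] F [-4.5  0.5  6.4] op 20.8 x [[0.454, 0.001, -0.891], [-0.002, 1.0, -0.001]] j [ 0.2   0.39 -0.47  2.01  0.74  0.4   0.75]
theta 89.8 rad 50.3 a -13.1 F e,y,u [-1.1  0.5  7.7] t 8.85
 Ftang(resist, +=against cw) 1.1 Frad 0.5
[0.0, -0.21, 1.29] [0.0, -0.72, 2.5] [0.0, -1.52, 3.53] [0.0, -2.56, 4.32] [-0.0, -3.77, 4.81] [-0.0, -5.06, 4.97] [-0.0, -6.35, 4.79] [-0.0, -7.56, 4.29]
```

Emit:
{"fn": "jog_arm", "kwargs": {
  "plan": [
    {"xyz": [0, -0.21, 1.29], "dr": [0, 0, 0], "grip": 1},
    {"xyz": [0, -0.72, 2.5], "dr": [0, 0, 0], "grip": 1},
    {"xyz": [0, -1.52, 3.53], "dr": [0, 0, 0], "grip": 1},
    {"xyz": [0, -2.56, 4.32], "dr": [0, 0, 0], "grip": 1},
    {"xyz": [0, -3.77, 4.81], "dr": [0, 0, 0], "grip": 1},
    {"xyz": [0, -5.06, 4.97], "dr": [0, 0, 0], "grip": 1}
  ]
}}

```text
clock: 9.45
position: [674.6, -0.4, 228.3]
tcp_rot: [-0.0, 0.521, 0.006, 0.853]
ft_force: [3.0, 12.4, -2.0]
opening: 0.235
```

Run:
```python
from h import *
st();ring(n=12,step=15)
```

```text
t 9.45 p [ 6.746e+02 -4.000e-01  2.283e+02] F [ 3.  12.4 -2. ] op 20.7 x [[0.457, 0.009, -0.89], [-0.01, 1.0, 0.005]] j [ 0.36  0.44 -0.56  1.89  0.63  0.46  0.98]
theta 6.5 rad 51.2 a -12.7 F e,y,u [ 1.8 12.4 -3.2] t 9.45
 Ftang(resist, +=against cw) 12.1 Frad 3.2
[-0.01, -1.32, -0.15] [-0.02, -2.57, -0.52] [-0.04, -3.69, -1.2] [-0.05, -4.59, -2.14] [-0.06, -5.21, -3.28] [-0.06, -5.52, -4.55] [-0.07, -5.49, -5.86] [-0.07, -5.12, -7.11] [-0.06, -4.45, -8.23] [-0.06, -3.5, -9.13] [-0.05, -2.36, -9.75] [-0.04, -1.09, -10.06]
```

Emit:
{"fn": "jog_arm", "kwargs": {
  "plan": [
    {"xyz": [0, -1.32, -0.15], "dr": [0.5, 0, 0], "grip": 1},
    {"xyz": [0, -2.57, -0.52], "dr": [0.5, 0, 0], "grip": 1},
    {"xyz": [0, -3.69, -1.2], "dr": [0.5, 0, 0], "grip": 1},
    {"xyz": [0, -4.59, -2.14], "dr": [0.5, 0, 0], "grip": 1},
    {"xyz": [0, -5.21, -3.28], "dr": [0.5, 0, 0], "grip": 1},
    {"xyz": [0, -5.52, -4.55], "dr": [0.5, 0, 0], "grip": 1},
    {"xyz": [0, -5.49, -5.86], "dr": [0.5, 0, 0], "grip": 1},
    {"xyz": [0, -5.12, -7.11], "dr": [0.5, 0, 0], "grip": 1},
    {"xyz": [0, -4.45, -8.23], "dr": [0.5, 0, 0], "grip": 1},
    {"xyz": [0, -3.5, -9.13], "dr": [0.5, 0, 0], "grip": 1},
    {"xyz": [0, -2.36, -9.75], "dr": [0.5, 0, 0], "grip": 1},
    {"xyz": [0, -1.09, -10.06], "dr": [0.5, 0, 0], "grip": 1}
  ]
}}

```text
clock: 10.65
position: [586.7, -16.4, 183.5]
tcp_rot: [0.004, 0.52, -0.001, 0.854]
ft_force: [8.0, -9.8, -1.9]
opening: 0.233
```

Run:
```python
from h import *
st();ring(n=18,step=18)
```

```text
t 10.65 p [586.7 -16.4 183.5] F [ 8.  -9.8 -1.9] op 20.5 x [[0.459, 0.003, -0.889], [0.005, 1.0, 0.006]] j [ 0.31  0.36 -0.43  2.14  0.73  0.26  0.83]
theta -167.9 rad 48.8 a -12.7 F e,y,u [ 6.3 -9.8 -5.3] t 10.65
 Ftang(resist, +=against cw) 10.9 Frad -4.1
[0.0, 1.54, -0.21] [0.01, 3.05, 0.18] [0.02, 4.37, 1.03] [0.03, 5.36, 2.23] [0.04, 5.94, 3.69] [0.05, 6.03, 5.25] [0.05, 5.64, 6.76] [0.06, 4.8, 8.08] [0.06, 3.59, 9.08] [0.06, 2.14, 9.65] [0.05, 0.57, 9.75] [0.05, -0.94, 9.35] [0.04, -2.26, 8.51] [0.03, -3.25, 7.3] [0.02, -3.83, 5.85] [0.01, -3.92, 4.29] [0.0, -3.53, 2.77] [-0.0, -2.69, 1.45]
```

```bash
sed -i 's/^\(U=.*C0=np.array(\[\)623.5,-6.2,216.5\])/\1624.6,-6.2,217.0])/' h.py
python3 - <<'E'
from h import *
print(C0);ring(n=8,step=18)
E
```

```text
[624.6  -6.2 217. ]
theta -168.2 rad 50.0 a -12.7 F e,y,u [ 6.3 -9.8 -5.3] t 10.65
 Ftang(resist, +=against cw) 10.9 Frad -4.2
[0.0, 1.56, -0.08] [0.01, 3.07, 0.31] [0.02, 4.39, 1.16] [0.03, 5.38, 2.38] [0.04, 5.94, 3.83] [0.05, 6.03, 5.4] [0.05, 5.63, 6.91] [0.06, 4.78, 8.22]
```

Emit:
{"fn": "jog_arm", "kwargs": {
  "plan": [
    {"xyz": [0, 1.56, -0.08], "dr": [0, 0.3, 0], "grip": 1},
    {"xyz": [0, 3.07, 0.31], "dr": [0, 0.3, 0], "grip": 1},
    {"xyz": [0.02, 4.39, 1.16], "dr": [0, 0.3, 0], "grip": 1},
    {"xyz": [0.03, 5.38, 2.38], "dr": [0, 0.3, 0], "grip": 1},
    {"xyz": [0.04, 5.94, 3.83], "dr": [0, 0.3, 0], "grip": 1},
    {"xyz": [0.05, 6.03, 5.4], "dr": [0, 0.3, 0], "grip": 1},
    {"xyz": [0.05, 5.63, 6.91], "dr": [0, 0.3, 0], "grip": 1},
    {"xyz": [0.05, 5.63, 6.91], "dr": [0, 0.3, 0], "grip": 1}
  ]
}}

```text
clock: 11.45
position: [647.4, 40.4, 214.1]
tcp_rot: [0.004, 0.524, -0.0, 0.852]
ft_force: [-4.1, 3.1, 1.5]
opening: 0.233
```

Run:
```python
from h import *
st();ring(n=4,step=15)
```

```text
t 11.45 p [647.4  40.4 214.1] F [-4.1  3.1  1.5] op 20.5 x [[0.451, 0.004, -0.893], [0.004, 1.0, 0.007]] j [ 0.22  0.41 -0.48  1.96  0.67  0.43  0.82]
theta 67.8 rad 50.3 a -12.9 F e,y,u [-3.   3.1  3.2] t 11.45
 Ftang(resist, +=against cw) 3.9 Frad 1.7
[-0.01, -0.67, 1.13] [-0.01, -1.58, 2.06] [-0.02, -2.7, 2.73] [-0.03, -3.96, 3.08]
```

Emit:
{"fn": "jog_arm", "kwargs": {
  "plan": [
    {"xyz": [0, -0.67, 1.13], "dr": [0.2, 0, -0.4], "grip": 1},
    {"xyz": [0, -1.58, 2.06], "dr": [0.2, 0, -0.4], "grip": 1},
    {"xyz": [0, -2.7, 2.73], "dr": [0.2, 0, -0.4], "grip": 1},
    {"xyz": [0, -3.96, 3.08], "dr": [0.2, 0, -0.4], "grip": 1}
  ]
}}

```text
clock: 11.85
position: [673.8, 5.9, 227.6]
tcp_rot: [0.004, 0.524, -0.0, 0.852]
ft_force: [-5.3, 11.7, 0.5]
opening: 0.24
```

Run:
```python
from h import *
ring(n=4,step=15)
```

```text
theta 14.0 rad 50.2 a -12.9 F e,y,u [-4.5 11.7  2.9] t 11.85
 Ftang(resist, +=against cw) 12.5 Frad -1.6
[-0.01, -1.3, 0.14] [-0.01, -2.59, -0.05] [-0.01, -3.79, -0.56] [-0.01, -4.82, -1.37]
```

Emit:
{"fn": "jog_arm", "kwargs": {
  "plan": [
    {"xyz": [0, -1.3, 0.14], "dr": [0, 0, 0], "grip": 1},
    {"xyz": [0, -2.59, -0.05], "dr": [0, 0, 0], "grip": 1},
    {"xyz": [0, -3.79, -0.56], "dr": [0, 0, 0], "grip": 1},
    {"xyz": [0, -4.82, -1.37], "dr": [0, 0, 0], "grip": 1}
  ]
}}

```text
clock: 12.25
position: [664.3, -38.1, 223.2]
tcp_rot: [0.004, 0.521, 0.003, 0.853]
ft_force: [10.4, 8.9, -6.3]
opening: 0.233
```

Run:
```python
from h import *
ring(n=4,step=15)
```

```text
theta -39.9 rad 49.8 a -12.5 F e,y,u [  6.4   8.9 -10.4] t 12.25
 Ftang(resist, +=against cw) 10.9 Frad -0.8
[-0.01, -0.9, -0.94] [-0.02, -1.51, -2.09] [-0.03, -1.8, -3.37] [-0.03, -1.75, -4.67]
```

Emit:
{"fn": "jog_arm", "kwargs": {
  "plan": [
    {"xyz": [0, -0.9, -0.94], "dr": [0, 0.3, 0], "grip": 1},
    {"xyz": [0, -1.51, -2.09], "dr": [0, 0.3, 0], "grip": 1},
    {"xyz": [0, -1.8, -3.37], "dr": [0, 0.3, 0], "grip": 1},
    {"xyz": [0, -1.75, -4.67], "dr": [0, 0.3, 0], "grip": 1}
  ]
}}

```text
clock: 12.65
position: [626.5, -55.7, 204.0]
tcp_rot: [0.005, 0.52, 0.004, 0.854]
ft_force: [16.0, 0.7, -7.7]
opening: 0.235
```

Run:
```python
from h import *
ring(n=4,step=15)
```

```text
theta -94.8 rad 49.7 a -12.4 F e,y,u [ 10.8   0.7 -14.1] t 12.65
 Ftang(resist, +=against cw) 10.7 Frad -1.6
[-0.01, 0.24, -1.28] [-0.01, 0.83, -2.44] [-0.0, 1.71, -3.41] [0.01, 2.8, -4.12]
```

Emit:
{"fn": "jog_arm", "kwargs": {
  "plan": [
    {"xyz": [0.03, 0.24, -1.28], "dr": [0, 0.5, 0], "grip": 1},
    {"xyz": [0.05, 0.83, -2.44], "dr": [0, 0.5, 0], "grip": 1},
    {"xyz": [0.05, 1.71, -3.41], "dr": [0, 0.5, 0], "grip": 1},
    {"xyz": [0.05, 2.8, -4.12], "dr": [0, 0.5, 0], "grip": 1}
  ]
}}

```text
clock: 13.05
position: [592.1, -31.6, 186.3]
tcp_rot: [0.006, 0.522, 0.001, 0.853]
ft_force: [11.3, -8.3, -4.5]
opening: 0.235
```

Run:
```python
from h import *
ring(n=4,step=15)
```

```text
theta -149.4 rad 49.9 a -12.6 F e,y,u [ 8.  -8.3 -9.2] t 13.05
 Ftang(resist, +=against cw) 11.3 Frad -2.7
[0.01, 1.19, -0.54] [0.02, 2.48, -0.73] [0.03, 3.78, -0.59] [0.04, 4.99, -0.11]
```

10.45 rad so far, and the force is still at the free level (about 11 N).

Emit:
{"fn": "jog_arm", "kwargs": {
  "plan": [
    {"xyz": [0.03, 1.19, -0.54], "dr": [0.3, 0.2, 0], "grip": 1},
    {"xyz": [0.05, 2.48, -0.73], "dr": [0.3, 0.2, 0], "grip": 1},
    {"xyz": [0.07, 3.78, -0.59], "dr": [0.3, 0.2, 0], "grip": 1},
    {"xyz": [0.08, 4.99, -0.11], "dr": [0.3, 0.2, 0], "grip": 1}
  ]
}}

```text
clock: 13.45
position: [589.1, 12.6, 184.2]
tcp_rot: [0.007, 0.526, -0.006, 0.85]
ft_force: [-10.4, -10.9, 8.0]
opening: 0.243
```

Run:
```python
from h import *
ring(n=4,step=15)
```

```text
theta 158.0 rad 50.2 a -13.1 F e,y,u [ -5.6 -10.9  11.8] t 13.45
 Ftang(resist, +=against cw) 12.3 Frad 1.1
[-0.01, 1.14, 0.64] [-0.02, 2.09, 1.54] [-0.03, 2.77, 2.65] [-0.04, 3.14, 3.9]
```

```bash
cat >> h.py <<'E'
def rr(n=4,step=15):
    ring(n=n,step=step);q=R.from_quat(r.observe()["tcp_rot"]);print('dr fix',np.round((q.inv()*lean(27)).as_rotvec(degrees=True),1))
E
python3 -c "
from h import *
rr()"
```

```text
theta 158.0 rad 50.2 a -13.1 F e,y,u [ -5.6 -10.9  11.8] t 13.45
 Ftang(resist, +=against cw) 12.3 Frad 1.1
[-0.01, 1.14, 0.64] [-0.02, 2.09, 1.54] [-0.03, 2.77, 2.65] [-0.04, 3.14, 3.9] 
dr fix [-1.1 -0.5  0.1]
```

Emit:
{"fn": "jog_arm", "kwargs": {
  "plan": [
    {"xyz": [-0.03, 1.14, 0.64], "dr": [-0.5, -0.3, 0], "grip": 1},
    {"xyz": [-0.05, 2.09, 1.54], "dr": [-1, -0.5, 0], "grip": 1},
    {"xyz": [-0.06, 2.77, 2.65], "dr": [-1, -0.5, 0], "grip": 1},
    {"xyz": [-0.07, 3.14, 3.9], "dr": [-1, -0.5, 0], "grip": 1}
  ]
}}

```text
clock: 13.85
position: [619.4, 42.5, 199.6]
tcp_rot: [-0.002, 0.526, -0.003, 0.85]
ft_force: [-16.8, -0.9, 5.6]
opening: 0.235
```

```bash
python3 -c "
from h import *
rr()"
```

```text
theta 104.5 rad 50.3 a -13.1 F e,y,u [-12.4  -0.9  12.6] t 13.85
 Ftang(resist, +=against cw) 12.2 Frad 2.3
[-0.01, 0.13, 1.3] [-0.02, -0.05, 2.6] [-0.03, -0.56, 3.8] [-0.04, -1.37, 4.83] 
dr fix [-0.  -0.5  0.4]
```

Emit:
{"fn": "jog_arm", "kwargs": {
  "plan": [
    {"xyz": [-0.04, 0.13, 1.3], "dr": [0, -0.5, 0.3], "grip": 1},
    {"xyz": [-0.06, -0.05, 2.6], "dr": [0, -0.5, 0.3], "grip": 1},
    {"xyz": [-0.07, -0.56, 3.8], "dr": [0, -0.5, 0.3], "grip": 1},
    {"xyz": [-0.08, -1.37, 4.83], "dr": [0, -0.5, 0.3], "grip": 1}
  ]
}}

```text
clock: 14.25
position: [659.2, 32.4, 220.1]
tcp_rot: [-0.001, 0.525, 0.002, 0.851]
ft_force: [-10.7, 7.3, 0.2]
opening: 0.236
```

```bash
python3 -c "
from h import *
rr()"
```

```text
theta 50.1 rad 50.3 a -12.9 F e,y,u [-9.5  7.3  5. ] t 14.25
 Ftang(resist, +=against cw) 11.9 Frad -0.5
[-0.01, -0.99, 0.86] [-0.02, -2.14, 1.46] [-0.02, -3.42, 1.75] [-0.02, -4.72, 1.69] 
dr fix [ 0.2 -0.4 -0.2]
```

13.26 rad, still free.

Emit:
{"fn": "jog_arm", "kwargs": {
  "plan": [
    {"xyz": [-0.01, -0.99, 0.86], "dr": [0.2, -0.3, 0], "grip": 1},
    {"xyz": [-0.02, -2.14, 1.46], "dr": [0.2, -0.3, 0], "grip": 1},
    {"xyz": [-0.02, -3.42, 1.75], "dr": [0.2, -0.3, 0], "grip": 1},
    {"xyz": [-0.02, -4.72, 1.69], "dr": [0.2, -0.3, 0], "grip": 1}
  ]
}}

```text
clock: 14.65
position: [674.9, -8.8, 228.4]
tcp_rot: [0.002, 0.522, 0.006, 0.853]
ft_force: [1.1, 15.0, -3.5]
opening: 0.236
```

```bash
python3 -c "
from h import *
rr()"
```

```text
theta -3.0 rad 50.0 a -12.7 F e,y,u [-0.6 15.  -3.6] t 14.65
 Ftang(resist, +=against cw) 15.0 Frad -1.4
[-0.01, -1.28, -0.25] [-0.03, -2.46, -0.81] [-0.04, -3.45, -1.66] [-0.05, -4.18, -2.74] 
dr fix [ 0.2  0.1 -0.6]
```

The force rose to 15 N, against about 12.3 N at this angle before. The foot has probably touched, so I take smaller steps.

Emit:
{"fn": "jog_arm", "kwargs": {
  "plan": [
    {"xyz": [0, -1.28, -0.25], "dr": [0.2, 0, -0.3], "grip": 1},
    {"xyz": [0, -2.46, -0.81], "dr": [0.2, 0, -0.5], "grip": 1}
  ]
}}

```text
clock: 14.85
position: [670.8, -26.4, 226.6]
tcp_rot: [0.002, 0.519, 0.007, 0.855]
ft_force: [12.7, 13.5, -6.2]
opening: 0.233
```

```bash
python3 -c "
from h import *
rr()"
```

```text
theta -23.9 rad 49.8 a -12.4 F e,y,u [  8.5  13.5 -11.3] t 14.85
 Ftang(resist, +=against cw) 15.8 Frad 2.3
[-0.02, -1.12, -0.67] [-0.04, -2.02, -1.61] [-0.06, -2.64, -2.76] [-0.07, -2.94, -4.03] 
dr fix [ 0.2  0.5 -0.7]
```

Emit:
{"fn": "jog_arm", "kwargs": {
  "plan": [
    {"xyz": [0.02, -1.12, -0.67], "dr": [0.2, 0.4, -0.4], "grip": 1},
    {"xyz": [0.02, -2.02, -1.61], "dr": [0.2, 0.5, -0.6], "grip": 1},
    {"xyz": [0.02, -2.64, -2.76], "dr": [0.2, 0.5, -0.6], "grip": 1}
  ]
}}

```text
clock: 15.15
position: [652.3, -49.2, 217.3]
tcp_rot: [0.001, 0.517, 0.005, 0.856]
ft_force: [18.9, 6.4, -6.3]
opening: 0.237
```

```bash
python3 -c "
from h import *
rr(n=4,step=10)"
```

```text
theta -60.0 rad 49.6 a -12.4 F e,y,u [ 14.    6.4 -14.1] t 15.15
 Ftang(resist, +=against cw) 15.3 Frad 1.5
[-0.01, -0.4, -0.77] [-0.03, -0.62, -1.62] [-0.04, -0.69, -2.48] [-0.05, -0.61, -3.35] 
dr fix [ 0.2  0.8 -0.5]
```

Emit:
{"fn": "jog_arm", "kwargs": {
  "plan": [
    {"xyz": [0.04, -0.4, -0.77], "dr": [0.2, 0.5, -0.5], "grip": 1},
    {"xyz": [0.05, -0.62, -1.62], "dr": [0.2, 0.5, -0.5], "grip": 1},
    {"xyz": [0.05, -0.62, -1.62], "dr": [0.2, 0.5, -0.5], "grip": 1},
    {"xyz": [0.05, -0.62, -1.62], "dr": [0.2, 0.5, -0.5], "grip": 1},
    {"xyz": [0.05, -0.62, -1.62], "dr": [0.2, 0.5, -0.5], "grip": 1}
  ]
}}

```text
clock: 15.65
position: [642.5, -53.9, 212.1]
tcp_rot: [0.001, 0.517, 0.002, 0.856]
ft_force: [13.7, 3.3, -4.5]
opening: 0.237
```

```bash
python3 -c "
from h import *
rr(n=1,step=10);st()
p,d=r.snapshot('scene');cv2.imwrite('pics/s6.png',p[100:340,200:480].repeat(2,0).repeat(2,1))"
```

```text
theta -74.0 rad 49.6 a -12.5 F e,y,u [ 10.2   3.3 -10.2] t 15.65
 Ftang(resist, +=against cw) 10.7 Frad -0.4
[-0.01, -0.2, -0.85] 
dr fix [ 0.   0.8 -0.2]
t 15.65 p [642.5 -53.9 212.1] F [13.7  3.3 -4.5] op 20.9 x [[0.466, 0.003, -0.885], [-0.002, 1.0, 0.003]] j [ 0.44  0.41 -0.51  1.98  0.57  0.36  1.09]
```

View pics/s6.png

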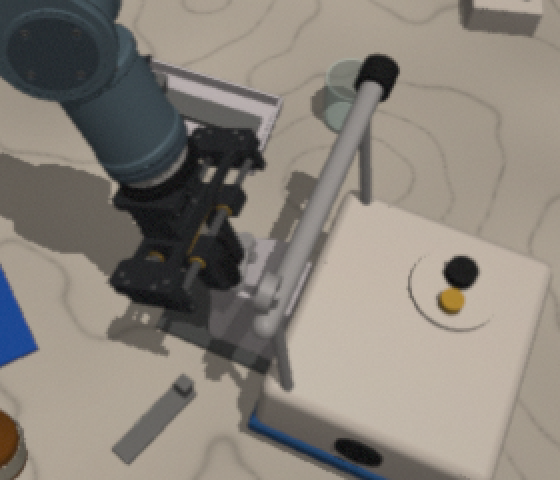

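I'm at 15.43 rad. Touch was between 13.3 and 14.2 rad, so the crank is about 1.3–2.2 rad past it. I let go and back off along the crank's axis.

Emit:
{"fn": "jog_arm", "kwargs": {
  "plan": [
    {"xyz": [0, 0, 0], "dr": [0, 0, 0], "grip": 4.5},
    {"xyz": [0, 0, 0], "dr": [0, 0, 0], "grip": 4.5},
    {"xyz": [0, 0, 0], "dr": [0, 0, 0], "grip": 4.5},
    {"xyz": [0, 0, 0], "dr": [0, 0, 0], "grip": 4.5},
    {"xyz": [-3, 0, 0], "dr": [0, 0, 0], "grip": 4.5},
    {"xyz": [-6, 0, 0], "dr": [0, 0, 0], "grip": 4.5},
    {"xyz": [-9, 0, 0], "dr": [0, 0, 0], "grip": 4.5},
    {"xyz": [-12, 0, 0], "dr": [0, 0, 0], "grip": 4.5},
    {"xyz": [-14, 0, -3], "dr": [0, 0, 0], "grip": 4.5},
    {"xyz": [-14, 0, -7], "dr": [0, 0, 0], "grip": 4.5},
    {"xyz": [-14, 0, -7], "dr": [0, 0, 0], "grip": 4.5}
  ]
}}

```text
clock: 16.8
position: [508.7, -55.3, 299.2]
tcp_rot: [0.0, 0.52, 0.0, 0.854]
ft_force: [-0.0, -0.8, 0.3]
opening: 0.509
```

Run:
```python
from h import *
np.set_printoptions(precision=1,suppress=True,linewidth=160)
st()
for n in("wrist","scene","top"):
    c=r.get_calibration(n);p,d=r.snapshot(n);cv2.imwrite(f"pics/{n}7.png",p);W,_,_=cloud(n,d,c)
    x,y,z=W[...,0],W[...,1],W[...,2]
    bl=(p.max(2)<60)&(x>590)&(x<690)&(y>-90)&(y<-20)&(z>185)&(z<265)
    P=W[bl]-C0
    if len(P)>20:
        b,cc=P@E1,P[:,1];m=np.abs(P@U)<26;print(n,'grip e,y',np.median(b[m]),np.median(cc[m]),m.sum())
    m=(x>400)&(x<440)&(y>200)&(y<310)&(z>47)&(z<57);print(n,'lug',W[m].mean(0) if m.sum() else None)
    m=(x>450)&(x<570)&(y>235)&(y<270)&(z>10)&(z<25);print(n,'slab z',np.median(z[m]) if m.sum() else None)
    m=(x>640)&(x<720)&(y>-380)&(y<-280)&(z>30)&(z<40);print('case',cv2.minAreaRect(W[m][:,:2].astype(np.float32))[0] if m.sum()>9 else None)
```

```text
t 16.8 p [508.7 -55.3 299.2] F [-0.  -0.8  0.3] op 44.9 x [[0.458, 0.0, -0.889], [0.0, 1.0, 0.001]] j [ 0.9  0.1 -0.8  2.2  0.   0.5  1.6]
wrist grip e,y 5.902065430384084 -48.52395858611734 622
wrist lug None
wrist slab z 16.753571364764753
case (679.9262084960938, -334.9973449707031)
scene grip e,y 20.407826563658414 -53.32079191338657 197
scene lug [418.5 251.1  51.2]
scene slab z 16.532741684724556
case (680.1814575195312, -334.3321838378906)
top grip e,y 19.060925571097563 -44.65462941074193 73
top lug [415.9 252.   52. ]
top slab z 17.477354360496292
case (679.2888793945312, -331.8541259765625)
```

View pics/wrist7.png

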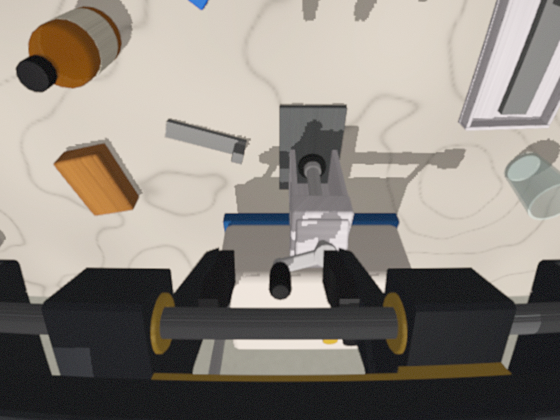

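View pics/scene7.png

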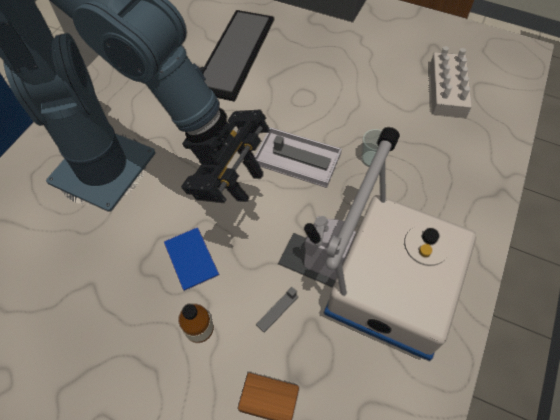

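The wrist view shows the grip left at (281,280) and the black foot between the cheeks at (313,163). I check the foot's bottom height.

Run:
```python
from h import *
np.set_printoptions(precision=1,suppress=True,linewidth=160)
st();c=r.get_calibration("wrist");p,d=r.snapshot("wrist");W,_,_=cloud("wrist",d,c)
for v in range(148,184,2): print(v,W[v,313],p[v,313])
st()
```

```text
t 16.95 p [515.9 -54.7 303.9] F [ 1.3  0.4 -0.4] op 45.1 x [[0.467, 0.003, -0.884], [-0.001, 1.0, 0.002]] j [ 0.8  0.1 -0.8  2.1  0.   0.5  1.6]
148 [630.6  -5.5  18.2] [25 28 26]
150 [634.3  -5.2  17.7] [28 26 31]
152 [637.4  -5.   18.2] [41 43 40]
154 [639.6  -4.9  20. ] [101 102 106]
156 [639.8  -5.3  24.7] [108 109 113]
158 [641.1  -5.5  27.9] [125 126 130]
160 [642.2  -5.7  31.2] [101 102 105]
162 [642.7  -6.   35.3] [102 102 106]
164 [641.9  -6.5  41.2] [101 101 103]
166 [642.3  -6.8  45.3] [101 102 104]
168 [641.8  -7.3  50.6] [ 99 100 103]
170 [642.4  -7.6  54.4] [ 98 100 101]
172 [642.5  -7.9  58.7] [102 102 106]
174 [641.8  -8.4  64.1] [102 101 105]
176 [642.4  -8.7  67.5] [101 101 104]
178 [642.3  -9.1  71.9] [100 102 103]
180 [642.9  -9.3  75.4] [101 103 105]
182 [642.8  -9.7  79.7] [103 105 106]
t 17.0 p [516.5 -54.4 304.2] F [0.7 0.3 1. ] op 44.9 x [[0.468, 0.004, -0.884], [-0.002, 1.0, 0.003]] j [ 0.8  0.1 -0.8  2.1  0.   0.5  1.6]
```

Run:
```python
from h import *
print(r.sign_off());st()
```

```text
the job is handed in; nothing more can be done
None
the job is handed in; nothing more can be done
```

I pulled the chock out through the front opening and laid it in the tray. I then turned the crank clockwise about 15.4 rad, let go, and handed the job in at 17 s. `sign_off` reports no verdict, and I had no direct reading of the force on the pad.

- **Foot:** the turning force rose from about 11–12 N to about 15–16 N, which puts the touch between 13.3 and 14.2 rad. That leaves the crank about 1.3–2.2 rad past the touch, or roughly 55–66 N by the given figures. In the last pictures the foot is down on the pad, with its upper surface about 18 mm above the bench, and the handle stayed at about the angle where I left it.
- **Chock:** it lies flat, with its top at 17 mm. Its centre is about 10 mm from the tray's centre, measured before I turned the crank. The later pictures show the lug in the same place.
- **Other things:** the case reads the same position in all three views. The bottle and beaker look unmoved in the last scene picture, but I did not measure them again.
- **One reading disagreed:** when the hand stopped and held, the force had risen by nearly 7 N. The turning readings had shown a rise of only 3.5–4.5 N. The earlier stopped reading was taken after a shorter pause, so I relied on the turning readings.

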